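# Clamp the glued chopstick rest

### The job

Secure the freshly glued wooden chopstick rest in the small bench clamp: first turn the brass turnbutton squarely across the top of the rest, then pump the clamp's upright trigger, stroke after stroke, until the sprung pad has pushed the rest up against the end stop and is itself pressed about half way in. Never press the pad in to the bottom of its springs, which would crush the rest; move the jaw only by the trigger and leave the other things on the sill alone. Finish holding: keep the fingers on the trigger with it squeezed back, not returned to its rest.

Things in the scene. Friction and masses are not known exactly. Their poses are not given: they have to be found in the camera images.
- clamp: Bench clamp fixed on a bamboo board 360 x 150 x 12 mm. Frame: origin at the board's underside on the clamp's centre line, +x along the bar from the trigger to the end stop, z up. Board x -195 to 165, y -65 to 85. End stop 20 x 50 mm, face at x 125, top z 50. Steel cheeks x -95 to -45, 32 mm wide, top z 88. Fixed black palm grip behind the trigger x -178 to -156, top z 119.
- end_stop (a point): Centre of the end stop's face that the chopstick rest must be pushed against (clamp x 125, y 0, z 28 mm).
- trigger (a joint): Trigger angle, rad: 0 free (leans 0.3 towards the end stop), 0.6 fully squeezed (leans 0.3 back to the palm grip; stop). Hinged about the clamp's y axis at clamp (-70, 0, 74) mm; a spring returns it to 0. A pawl on 5 mm teeth: after up to 5 mm of play the jaw goes forward 30 mm per rad, 10 to 15 mm a full stroke; not back. Takes 9 to 14 N at the grip point.
- trigger_grip (a point): Grip point in the trigger's rubber head, 80 mm from the pivot along the trigger. The head is 16 mm wide (clamp y), 18 mm thick (along the stroke) and reaches from 55 to 100 mm from the pivot (top about 170 mm above the sill); its 16 mm width can be pinched from above and swung.
- jaw (a joint): Position of the steel bar with the jaw, m: 0 fully back, grows towards the end stop, to 0.085; starts at 0.008 to 0.036. Friction (14 N) keeps it in place when the trigger goes back. At 0.055 the pad touches a rest seated at the end stop; 0.063 then presses the pad half way.
- pad (a joint): How far the sprung pad is pressed into the jaw, m: 0 free, 0.016 springs fully compressed. Stiffness 700 N/m; half way is 0.008 (5.6 N).
- pad_face (a point): Centre of the front face of the black rubber pad, 42 mm wide, z 15 to 47 mm. In the clamp frame its x = joint jaw - joint pad. The pad stands 16 mm in front of the steel jaw plate on two small springs.
- rest: The glued chopstick rest: brown wooden block 70 (its x) x 46 x 32 mm high, four ridges across its top and a dark glue seam in its middle, 120 g. Loose on the board between pad and end stop, its x along the clamp's x, 2 to 12 mm short of the end stop at first. Origin at the centre of its underside (clamp z 12 mm). Seated, its origin is at clamp x 90 mm.
- turnbutton (a joint): Turnbutton angle, rad: 0 points along the clamp's +x, 1.571 (stop) lies squarely across the rest, pointing to the clamp's -y. Pivot at clamp (88, 52) mm. Grows clockwise seen from above; stays where it is left. Starts at 0.1 to 0.4.
- turnbutton_grip (a point): Middle of the turnbutton's upright thumb fin, on the pivot axis, 71 mm above the sill. The fin is 34 mm long (along the button), 9 mm thick and 30 mm tall (z 55 to 85 mm). The flat brass bar under it is 14 mm wide, reaches 60 mm from the pivot, z 47 to 55 mm, 3 mm above the rest.
- cup: Green glazed cup, radius 36, height 85 mm, origin at its foot. Bystander.
- holder: Steel holder, radius 34, height 110 mm, with two chopsticks reaching 235 mm; origin at its foot. Bystander.
- steamer: Closed bamboo steamer, radius 107 mm, on its steel wok ring (40 mm high), 150 mm high with its handle; origin at the ring's foot. Bystander.
- rocker (a joint): Rocker on top of the white plastic switch plate, 86 mm square, on a low tiled ledge 110 x 130 x 45 mm, rad: 0 as it is, 0.24 switched over. Bystander.
Things that resemble listed ones, but are neither listed nor needed, are in the scene too. Of the things shaped like the rest, the brown one is meant.

How it is judged:
By the outcome, as a careful person would: the job done as asked, in the order asked, and still so for the second after the job is handed in, while the arm keeps its last pose, push and grip.
It also fails if it takes over 72 s, if anything falls off the work surface, if the arm or the gripper's body presses on something with over 40 N, if the wrist force passes 120 N, or if a joint passes its speed limit or range.

### The arm

A 6-joint arm with a two-finger parallel gripper is mounted at the origin on the work surface. World frame = base frame: x ahead of the robot, y to its left, z up, the work surface at z = 0. Lengths are in m, angles in rad, forces in N, time in s.
With the tool pointing down it reaches from about 0.35 to 0.85 m from the base axis. Payload 8.1 kg.
Tool frame: the origin (TCP) lies between the finger pads; the fingertips stand 11 mm ahead of it and the grasp point (between the pads) lies 8 mm behind it; y points along the fingers, x is the direction in which the jaws open and shut, and the axes are right-handed (so a half turn about y gives the same grasp; the last joint's range is limited). The gripper opens to 93 mm and grips with 3 to 60 N. Pads are 15 mm wide; open, the fingers measure 128 mm over their backs; the gripper's body (75 mm by 188 mm) begins 65 mm behind the grasp point.
Start: joints at [-1.432, 0.13, 1.488, -0, 1.523, -0.085], TCP at [0.133, -0.585, 0.23] pointing down, gripper open.
Joint ranges: [-2.96, 2.96], [-0.89, 2.26], [0.02, 2.5], [-1.34, 4.48], [0, 2.73], [-2.66, 2.66]. Speed limits (rad/s): [2.39, 2.39, 2.79, 3.14, 3.14, 3.14].

### API

Orientations are given as a rotation vector (axis times angle).
In Python, from plant import readout, optics, robot gives the robot as it stands.
- The arm moves only by the shell command python3 -m creep 'ROWS' [FORCE]. ROWS is JSON, a list that holds one entry, the list of rows, each a list of 7 numbers: the closure, from 0 (fully open) to 1 (shut), then the shift along the tool's x, y, z in cm, then the turn, a rotation vector about the tool's x, y, z in degrees. In form: [[[grip, x, y, z, wx, wy, wz], ...]]. A call has exactly 8 rows; each row shifts and turns the pose as measured when the row begins, along the tool's axes as they then stand; what a row does not reach is not made up. A row lasts 1/10 s, in which the tool goes at most 50 mm and 8.59 degrees, less where a joint would pass 70% of its speed; a pose out of reach is approached as far as the arm can. A call is refused whole if a number of a shift passes 5 or a number of a turn 8.59, either way. A call with a gripper value outside its range is refused whole. The fingers move at their own pace and stop on an object; FORCE is the grip in N (left out, the last holds). Time passes only in rows, so rows that do not move let the fingers close, or fill a call up. It gives the time, the measured TCP pose, the force and the opening at its end, in the units of the state.
- readout.read_state(): the state, without advancing time (a new reading comes with each control period).
- optics.read_camera(name): name is "side" or "top" or "wrist"; returns a dict with "frame" (384x512x3 uint8, red, green, blue), "depth" (384x512 float32, m along the optical axis (not along the pixel's ray), 0 where there is no reading), "intrinsics" (3x3 intrinsics, pixels), "R" (3x3) and "t" (3): a world point X has camera coordinates R X + t. Camera axes: x right, y down, z forward; pixel columns grow to the right and rows downward; lengths in m; the calibration is good to about 2 mm. A picture is of the moment at which its call begins.
- robot.close_job(): hands the job in, once; it reports no verdict.
The state is a dict: "t": time; "q": joint angles; "dq": joint speeds; "joint_torque": joint torques, N m; "tool_pos": TCP position; "orientation": TCP orientation; "force": force on the tool from outside, world axes, zero at the start; "wrist_torque": the same for the moment, N m; "opening": finger opening in m.
Only numpy, scipy, OpenCV 4.12 (cv2) and the standard library are available. Lean on these libraries where they do the work, as an engineer would, in place of code of your own. Each camera call takes 0.05 s, during which the arm holds its last target. There are 200 camera calls.

## Working session

There is one attempt and no reset: what is moved stays moved. The work goes in short steps, Python scripts to look and compute and a shell command to move; the robot and the scene stay as the last step left them, time stands still between calls to the robot, and variables do not carry over. Pictures are saved under pics/ and viewed, about 8 in all and at most 12, crops included, and the job is handed in when it is done.

```bash
ls; mkdir -p pics; python3 - <<'E'
from plant import readout, optics
import cv2,numpy as np
s=readout.read_state(); print(s)
ims=[]
for n in("top","side"):
    c=optics.read_camera(n); np.savez(f"pics/{n}0.npz",**c); print(n,c["intrinsics"],c["R"],c["t"]); ims.append(c["frame"][:,:,::-1])
cv2.imwrite("pics/a_top.png",cv2.resize(ims[0],(800,600),interpolation=cv2.INTER_CUBIC))
cv2.imwrite("pics/a_side.png",cv2.resize(ims[1],(800,600),interpolation=cv2.INTER_CUBIC))
E
```

```text
pics
{'t': 0.0, 'q': array([-1.43239074e+00,  1.31174200e-01,  1.48924326e+00, -4.14518001e-05,
        1.52296366e+00, -8.53891132e-02]), 'dq': array([-1.03662012e-03,  3.88820054e-04,  2.51457438e-04, -6.40396538e-04,
       -3.19532484e-04,  9.97887649e-05]), 'joint_torque': array([ 1.89727849e-03, -5.59833527e+01, -4.91766572e+01,  7.70763285e-02,
        3.54606751e-02, -1.93352457e-04]), 'tool_pos': array([ 0.13309936, -0.58451232,  0.2285994 ]), 'orientation': array([-1.30554071,  1.04368693, -1.04147014]), 'force': array([-0.57330427, -0.14915407, -0.31275614]), 'wrist_torque': array([-0.03839013,  0.03264774, -0.00813882]), 'opening': 0.09320845777218857}
top [[472.78708586   0.         254.3863763 ]
 [  0.         472.78708586 192.6558411 ]
 [  0.           0.           1.        ]] [[ 0.02669579 -0.99955328  0.01343747]
 [-0.99829273 -0.0273559  -0.05160699]
 [ 0.05195153 -0.01203684 -0.99857706]] [-0.01792167  0.56261306  1.68890095]
side [[477.57462258   0.         251.85316092]
 [  0.         477.57462258 192.45287331]
 [  0.           0.           1.        ]] [[-0.98853301 -0.14918711  0.02336019]
 [-0.11495971  0.64320158 -0.75701783]
 [ 0.09791199 -0.75102259 -0.6529765 ]] [0.54733375 0.13424658 1.28098663]
```

View pics/a_top.png

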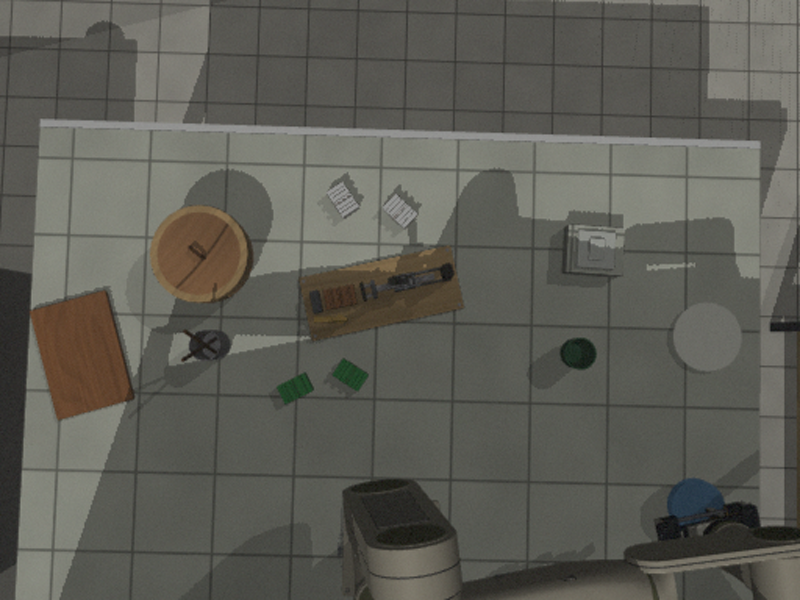

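View pics/a_side.png

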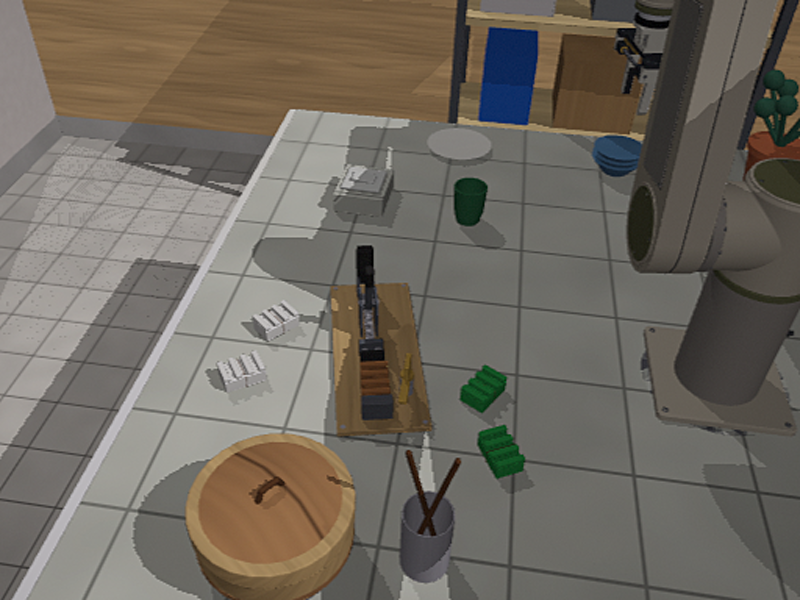

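Top view: the bamboo board spans (300,247)–(463,341). The end stop is at its left end (315,300), brown rest at (340,297), trigger and palm grip at the right (447,270), and brass turnbutton at (330,320). The lookalikes are two white blocks at (342,198) and (400,208) and two green ones at (295,388) and (350,374). The brown one on the board fits the description.

```bash
cat > h.py <<'E'
import numpy as np,cv2
from scipy.spatial.transform import Rotation as Ro
def cloud(c):
    K,R,t=c["intrinsics"],c["R"],c["t"]; d=c["depth"]; v,u=np.indices(d.shape)
    P=np.stack([(u-K[0,2])/K[0,0]*d,(v-K[1,2])/K[1,1]*d,d],-1); W=(P-t)@R; W[d<=0]=np.nan; return W
def ray(c,uv,z):
    K,R,t=c["intrinsics"],c["R"],c["t"]; o=-R.T@t; uv=np.atleast_2d(uv).astype(float)
    d=np.c_[(uv[:,0]-K[0,2])/K[0,0],(uv[:,1]-K[1,2])/K[1,1],np.ones(len(uv))]@R
    return o+d*((z-o[2])/d[:,2])[:,None]
def proj(c,X):
    p=(c["R"]@np.atleast_2d(X).T).T+c["t"]; p=p@c["intrinsics"].T; return p[:,:2]/p[:,2:]
def frame():
    f=np.load("clamp.npz"); return f["o"],float(f["yaw"])
def w(p):
    o,a=frame(); p=np.atleast_2d(p); return np.c_[o[0]+np.cos(a)*p[:,0]-np.sin(a)*p[:,1],o[1]+np.sin(a)*p[:,0]+np.cos(a)*p[:,1],p[:,2]]
def inv(X):
    o,a=frame(); d=X[...,:2]-o; return np.stack([np.cos(a)*d[...,0]+np.sin(a)*d[...,1],-np.sin(a)*d[...,0]+np.cos(a)*d[...,1],X[...,2]],-1)
E
python3 - <<'E'
from h import *
out={}
for n in("top","side"):
    c=dict(np.load(f"pics/{n}0.npz")); f=c["frame"]; W=cloud(c)
    hsv=cv2.cvtColor(f,cv2.COLOR_RGB2HSV)
    x0,x1,y0,y1=(180,310,145,230) if n=="top" else (200,285,140,285)
    m=np.zeros(f.shape[:2],np.uint8); m[y0:y1,x0:x1]=((hsv[...,1]>70)&(abs(hsv[...,0].astype(int)-17)<12))[y0:y1,x0:x1]
    g=np.argwhere(m)[:,::-1]
    X=ray(c,g,0.012)
    k=abs(W[m>0][:,2]-0.012)<0.012 ; X=X[k]
    r=cv2.minAreaRect((X[:,:2]*1000).astype(np.float32)); print(n,k.sum(),r,np.nanmedian(W[m>0][:,2]))
    out[n]=r
    # grab tile noise level
    sub=W[y0:y1,x0:x1]; print("surf z",np.nanmin(sub[...,2]),np.nanmax(sub[...,2]),np.isnan(sub[...,2]).mean())
    crop=f[y0-5:y1+5,x0-5:x1+5,::-1]
    cv2.imwrite(f"pics/crop_{n}.png",cv2.resize(crop,None,fx=4.2 if n=="top" else 3.8,fy=4.2 if n=="top" else 3.8,interpolation=cv2.INTER_CUBIC))
# one combined picture
a=cv2.imread("pics/crop_top.png");b=cv2.imread("pics/crop_side.png")
b=cv2.resize(b,None,fx=600/b.shape[0],fy=600/b.shape[0])
a=cv2.resize(a,None,fx=(795-b.shape[1])/a.shape[1],fy=(795-b.shape[1])/a.shape[1])
z=np.zeros((600,a.shape[1]+b.shape[1],3),np.uint8); z[:a.shape[0],:a.shape[1]]=a; z[:b.shape[0],a.shape[1]:]=b
cv2.imwrite("pics/crop0.png",z)
E
```

```text
top 3026 ((582.8001708984375, 36.07896423339844), (148.28854370117188, 357.8454284667969), 13.8660306930542) 0.012246084993913178
surf z -0.01455256857121172 0.18008148468629356 0.0043438914027149325
side 3704 ((587.93212890625, 52.591217041015625), (171.08282470703125, 379.82135009765625), 13.728805541992188) 0.011801478337533707
surf z -0.008259915968984875 0.17335312568202443 0.0036511156186612576
```

View pics/crop0.png

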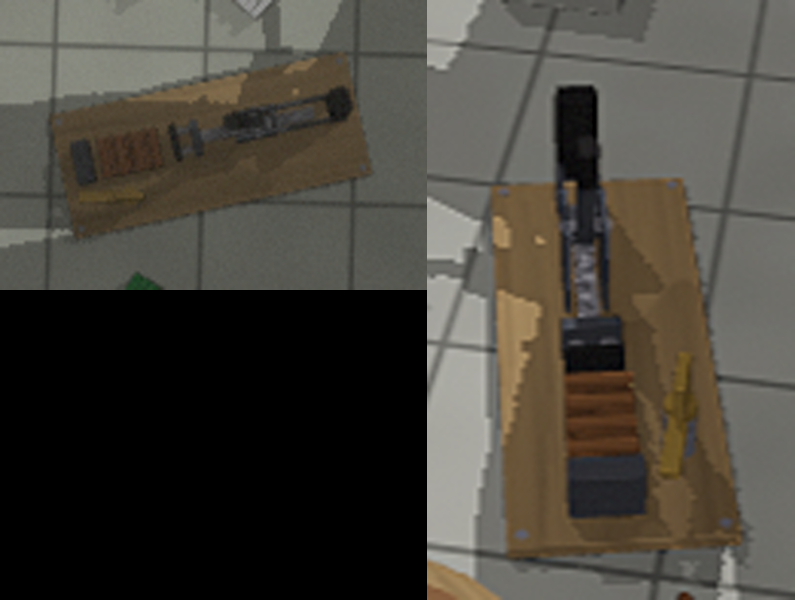

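```bash
cat >> h.py <<'E'
def Rdown(xdir):  # tool y down, tool x along clamp-plane world angle xdir
    x=np.array([np.cos(xdir),np.sin(xdir),0]); y=np.array([0,0,-1.]); return np.c_[x,y,np.cross(x,y)]
def rows(p1,R1,g,n=None,p0=None,R0=None):
    from plant import readout
    s=readout.read_state()
    if p0 is None: p0,R0=s["tool_pos"],Ro.from_rotvec(s["orientation"]).as_matrix()
    rv=Ro.from_matrix(R0.T@R1).as_rotvec(); d=p1-p0
    n=n or int(np.ceil(max(np.degrees(np.linalg.norm(rv))/8.2,np.linalg.norm(d)/.045)))
    print("n",n,"dpos cm",(d*100).round(2),"turn deg",np.degrees(rv).round(1))
    for i in range(n):
        Ri=R0@Ro.from_rotvec(rv*i/n).as_matrix()
        print([g]+list((Ri.T@d/n*100).round(2))+list(np.degrees(rv/n).round(2)))
E
python3 - <<'E'
from h import *
from plant import readout
a=np.radians(103.87); ctr=np.array([.5828,.03608])
o=ctr-np.array([np.cos(a)*-.015-np.sin(a)*.010,np.sin(a)*-.015+np.cos(a)*.010])
np.savez("clamp.npz",o=o,yaw=a); print(o)
for n in("top","side"):
    c=dict(np.load(f"pics/{n}0.npz")); W=cloud(c); C=inv(W)*1000
    hsv=cv2.cvtColor(c["frame"],cv2.COLOR_RGB2HSV)
    box=(C[...,0]>20)&(C[...,0]<170)&(C[...,1]>25)&(C[...,1]<90)
    m=box&(C[...,2]>40)&(C[...,2]<95); q=C[m]; fin=q[q[:,2]>62]
    print(n,len(q),"bar",np.nanmin(q,0),np.nanmax(q,0),"fin",len(fin),fin.mean(0).round(1))
    if len(fin)>3:
        for nm,s in(("all",q),("fin",fin)):
            vx,vy,x,y=cv2.fitLine(s[:,:2].astype(np.float32),cv2.DIST_HUBER,0,.01,.01).ravel(); print(nm,"angle th",-np.arctan(vy/vx),(x,y))
    for nm,b in(("trig",(-60,-10,-15,15,125,185)),("palm",(-185,-150,-20,20,80,130)),("stop",(110,160,-30,30,46,54)),("rest",(40,122,-30,30,36,49)),):
        s=C[(C[...,0]>b[0])&(C[...,0]<b[1])&(C[...,1]>b[2])&(C[...,1]<b[3])&(C[...,2]>b[4])&(C[...,2]<b[5])]
        if len(s): print(nm,len(s),s.min(0).round(),s.max(0).round(),s.mean(0).round())
    s=C[(C[...,0]>-40)&(C[...,0]<60)&(abs(C[...,1])<18)&(C[...,2]>15)]
    h,e=np.histogram(s[:,0],np.arange(-40,62,4)); print([ (int(x),int(np.max(s[(s[:,0]>=x)&(s[:,0]<x+4),2],initial=0))) for x in e[:-1]])
s=readout.read_state(); R=Ro.from_rotvec(s["orientation"]).as_matrix(); print(R.round(2)); print(w([.088,.052,.07]),w([-.0464,0,.15]))
E
```

```text
[0.58891263 0.05303983]
top 94 bar [70.88853547 33.32158107 47.51562913] [145.52027644  62.5501178   90.4965585 ] fin 31 [86.5 53.3 82.3]
all angle th 0.24098581 (np.float32(107.33879), np.float32(47.699856))
fin angle th 0.21077988 (np.float32(86.51216), np.float32(53.07514))
trig 38 [-59.  -7. 129.] [-33.   8. 180.] [-46.   0. 162.]
palm 69 [-178.  -16.   80.] [-155.   16.  126.] [-166.    1.  114.]
stop 57 [111. -24.  46.] [145.  24.  54.] [133.  -1.  50.]
rest 181 [ 45. -22.  36.] [114.  24.  49.] [79.  0. 42.]
[(-40, 174), (-36, 172), (-32, 37), (-28, 37), (-24, 40), (-20, 38), (-16, 38), (-12, 35), (-8, 55), (-4, 53), (0, 49), (4, 52), (8, 41), (12, 38), (16, 46), (20, 49), (24, 47), (28, 48), (32, 16), (36, 18), (40, 20), (44, 48), (48, 50), (52, 49), (56, 42)]
side 200 bar [72.72971592 25.12188786 40.51186166] [149.79858985  64.27496367  87.28451634] fin 64 [97.1 52.3 79.1]
all angle th 0.27585444 (np.float32(112.032196), np.float32(49.045208))
fin angle th 0.27270827 (np.float32(96.67733), np.float32(52.27416))
trig 83 [-49.  -6. 128.] [-30.   8. 173.] [-37.   1. 154.]
palm 151 [-175.  -15.   80.] [-150.   17.  123.] [-158.    1.  105.]
stop 143 [112. -22.  46.] [151.  26.  53.] [138.   2.  49.]
rest 332 [ 44. -21.  36.] [121.  25.  47.] [84.  2. 42.]
[(-40, 169), (-36, 173), (-32, 167), (-28, 34), (-24, 36), (-20, 38), (-16, 34), (-12, 0), (-8, 0), (-4, 45), (0, 50), (4, 50), (8, 48), (12, 38), (16, 0), (20, 42), (24, 48), (28, 49), (32, 48), (36, 0), (40, 39), (44, 42), (48, 45), (52, 45), (56, 45)]
[[ 0.22 -0.    0.98]
 [-0.98  0.    0.22]
 [-0.   -1.    0.  ]]
[[0.5173335  0.12600851 0.07      ]] [[0.60003562 0.00799275 0.15      ]]
```

```bash
python3 - <<'E'
from h import *
rows(np.array([.5175,.126,.20]),Rdown(0),0,24)
E
```

```text
n 24 dpos cm [38.44 71.05 -2.87] turn deg [ -0.1 -77.2  -0.1]
[0, np.float64(-2.53), np.float64(0.12), np.float64(2.22), np.float64(-0.0), np.float64(-3.22), np.float64(-0.0)]
[0, np.float64(-2.4), np.float64(0.12), np.float64(2.36), np.float64(-0.0), np.float64(-3.22), np.float64(-0.0)]
[0, np.float64(-2.27), np.float64(0.12), np.float64(2.49), np.float64(-0.0), np.float64(-3.22), np.float64(-0.0)]
[0, np.float64(-2.12), np.float64(0.12), np.float64(2.61), np.float64(-0.0), np.float64(-3.22), np.float64(-0.0)]
[0, np.float64(-1.97), np.float64(0.12), np.float64(2.73), np.float64(-0.0), np.float64(-3.22), np.float64(-0.0)]
[0, np.float64(-1.82), np.float64(0.12), np.float64(2.83), np.float64(-0.0), np.float64(-3.22), np.float64(-0.0)]
[0, np.float64(-1.66), np.float64(0.12), np.float64(2.93), np.float64(-0.0), np.float64(-3.22), np.float64(-0.0)]
[0, np.float64(-1.49), np.float64(0.12), np.float64(3.02), np.float64(-0.0), np.float64(-3.22), np.float64(-0.0)]
[0, np.float64(-1.32), np.float64(0.12), np.float64(3.1), np.float64(-0.0), np.float64(-3.22), np.float64(-0.0)]
[0, np.float64
[... 986 characters left out ...]
.22), np.float64(-0.0)]
[0, np.float64(0.53), np.float64(0.12), np.float64(3.32), np.float64(-0.0), np.float64(-3.22), np.float64(-0.0)]
[0, np.float64(0.72), np.float64(0.12), np.float64(3.29), np.float64(-0.0), np.float64(-3.22), np.float64(-0.0)]
[0, np.float64(0.9), np.float64(0.12), np.float64(3.24), np.float64(-0.0), np.float64(-3.22), np.float64(-0.0)]
[0, np.float64(1.08), np.float64(0.12), np.float64(3.19), np.float64(-0.0), np.float64(-3.22), np.float64(-0.0)]
[0, np.float64(1.26), np.float64(0.12), np.float64(3.12), np.float64(-0.0), np.float64(-3.22), np.float64(-0.0)]
[0, np.float64(1.43), np.float64(0.12), np.float64(3.05), np.float64(-0.0), np.float64(-3.22), np.float64(-0.0)]
```

```bash
python3 -m creep '[[[0,-2.5,0,2.2,0,-3.2,0],[0,-2.4,0,2.4,0,-3.2,0],[0,-2.3,0,2.5,0,-3.2,0],[0,-2.1,0,2.6,0,-3.2,0],[0,-2,0,2.7,0,-3.2,0],[0,-1.8,0,2.8,0,-3.2,0],[0,-1.7,0,2.9,0,-3.2,0],[0,-1.5,0,3,0,-3.2,0]]]'
python3 -m creep '[[[0,-1.3,0,3.1,0,-3.2,0],[0,-1.1,0,3.2,0,-3.2,0],[0,-1,0,3.2,0,-3.2,0],[0,-0.8,0,3.3,0,-3.2,0],[0,-0.6,0,3.3,0,-3.2,0],[0,-0.4,0,3.3,0,-3.2,0],[0,-0.2,0,3.4,0,-3.2,0],[0,0,0,3.4,0,-3.2,0]]]'
python3 -c "
from h import *
R=rows(np.array([.5175,.126,.19]),Rdown(0),0,15)"
```

```text
t: 0.9
tool_pos: [0.2599, -0.3392, 0.224]
orientation: [-1.45, 0.699, -0.688]
force: [-0.5, -0.1, 0.4]
opening: 0.093
t: 1.7
tool_pos: [0.3871, -0.0888, 0.2237]
orientation: [-1.535, 0.338, -0.328]
force: [0.3, -0.2, 0.9]
opening: 0.0932
n 15 dpos cm [13.04 21.48 -3.37] turn deg [ -0.6 -24.4  -0.4]
[0, np.float64(0.2), np.float64(0.24), np.float64(1.66), np.float64(-0.04), np.float64(-1.63), np.float64(-0.02)]
[0, np.float64(0.25), np.float64(0.24), np.float64(1.65), np.float64(-0.04), np.float64(-1.63), np.float64(-0.02)]
[0, np.float64(0.3), np.float64(0.23), np.float64(1.65), np.float64(-0.04), np.float64(-1.63), np.float64(-0.02)]
[0, np.float64(0.34), np.float64(0.23), np.float64(1.64), np.float64(-0.04), np.float64(-1.63), np.float64(-0.02)]
[0, np.float64(0.39), np.float64(0.23), np.float64(1.63), np.float64(-0.04), np.float64(-1.63), np.float64(-0.02)]
[0, np.float64(0.44), np.float64(0.23), np.float64(1.62), np.float64(-0.04), np.float64(-1.63), np.float64(-0.02)]
[0, np.float64(0.48), np.float64(0.23), np.float64(1.6), np.float64(-0.04), np.float64(-1.63), np.float64(-0.02)
[... 219 characters left out ...]
at64(-0.02)]
[0, np.float64(0.62), np.float64(0.23), np.float64(1.56), np.float64(-0.04), np.float64(-1.63), np.float64(-0.02)]
[0, np.float64(0.66), np.float64(0.23), np.float64(1.54), np.float64(-0.04), np.float64(-1.63), np.float64(-0.02)]
[0, np.float64(0.7), np.float64(0.23), np.float64(1.52), np.float64(-0.04), np.float64(-1.63), np.float64(-0.02)]
[0, np.float64(0.74), np.float64(0.23), np.float64(1.5), np.float64(-0.04), np.float64(-1.63), np.float64(-0.02)]
[0, np.float64(0.79), np.float64(0.23), np.float64(1.48), np.float64(-0.04), np.float64(-1.63), np.float64(-0.02)]
[0, np.float64(0.83), np.float64(0.23), np.float64(1.46), np.float64(-0.04), np.float64(-1.63), np.float64(-0.02)]
```

```bash
python3 -m creep '[[[0,0.5,0.3,3.5,0,-3.2,0],[0,0.6,0.3,3.5,0,-3.2,0],[0,0.8,0.3,3.5,0,-3.2,0],[0,1,0.3,3.4,0,-3.2,0],[0,1.2,0.3,3.3,0,-3.2,0],[0,1.3,0.4,3.2,0,-3.2,0],[0,1.5,0.4,3.1,0,-3.2,0],[0,1.7,0.4,3,0,-3.2,0]]]'
cat > look.py <<'E'
import sys
from h import *
from plant import optics
n,out=sys.argv[1:3]
c=optics.read_camera(n); np.savez(f"pics/{out}.npz",**c); f=c["frame"]
if len(sys.argv)>3:
    x0,x1,y0,y1=map(int,sys.argv[3].split(",")); f=f[y0:y1,x0:x1]
k=min(800/f.shape[1],600/f.shape[0]); cv2.imwrite(f"pics/{out}.png",cv2.resize(f[...,::-1],None,fx=k,fy=k,interpolation=cv2.INTER_CUBIC))
E
python3 look.py wrist w1
python3 - <<'E'
from h import *
c=dict(np.load("pics/w1.npz")); C=inv(cloud(c))*1000
q=C[(C[...,0]>20)&(C[...,0]<170)&(C[...,1]>20)&(C[...,1]<90)&(C[...,2]>43)&(C[...,2]<95)]
for nm,s in(("bar",q[(q[:,2]<58)]),("fin",q[q[:,2]>79])):
    r=cv2.minAreaRect(s[:,:2].astype(np.float32)); print(nm,len(s),s.mean(0),r)
rows(w([.088,.052,.12])[0],Rdown(0),0,8)
E
```

```text
t: 2.5
tool_pos: [0.5333, 0.1649, 0.1955]
orientation: [-1.561, -0.028, 0.037]
force: [-0.4, -1.5, 0.6]
opening: 0.0931
bar 887 [118.57981105  40.96554007  52.62244348] ((90.38581085205078, 41.79629135131836), (119.04814910888672, 43.492164611816406), 0.11463560163974762)
fin 300 [91.67477653 52.18346111 83.93927162] ((90.54310607910156, 52.4940071105957), (8.076627731323242, 34.117225646972656), 77.87128448486328)
n 8 dpos cm [-1.69 -4.28 -7.42] turn deg [-0.7  2.7 -0.4]
[0, np.float64(-0.23), np.float64(0.92), np.float64(-0.54), np.float64(-0.09), np.float64(0.34), np.float64(-0.04)]
[0, np.float64(-0.23), np.float64(0.92), np.float64(-0.54), np.float64(-0.09), np.float64(0.34), np.float64(-0.04)]
[0, np.float64(-0.23), np.float64(0.92), np.float64(-0.54), np.float64(-0.09), np.float64(0.34), np.float64(-0.04)]
[0, np.float64(-0.22), np.float64(0.92), np.float64(-0.54), np.float64(-0.09), np.float64(0.34), np.float64(-0.04)]
[0, np.float64(-0.22), np.float64(0.92), np.float64(-0.54), np.float64(-0.09), np.float64(0.34), np.float64(-0.04)]
[0, np.float64(-0.22), np.float64(0.93), np.float64(-0.54), np.float64(-0.09), np.float64(0.34), np.float64(-0.04)]
[0, np.float64(-0.22), np.float64(0.93), np.float64(-0.54), np.float64(-0.09), np.float64(0.34), np.float64(-0.04)]
[0, np.float64(-0.21), np.float64(0.93), np.float64(-0.53), np.float64(-0.09), np.float64(0.34), np.float64(-0.04)]
```

View pics/w1.png

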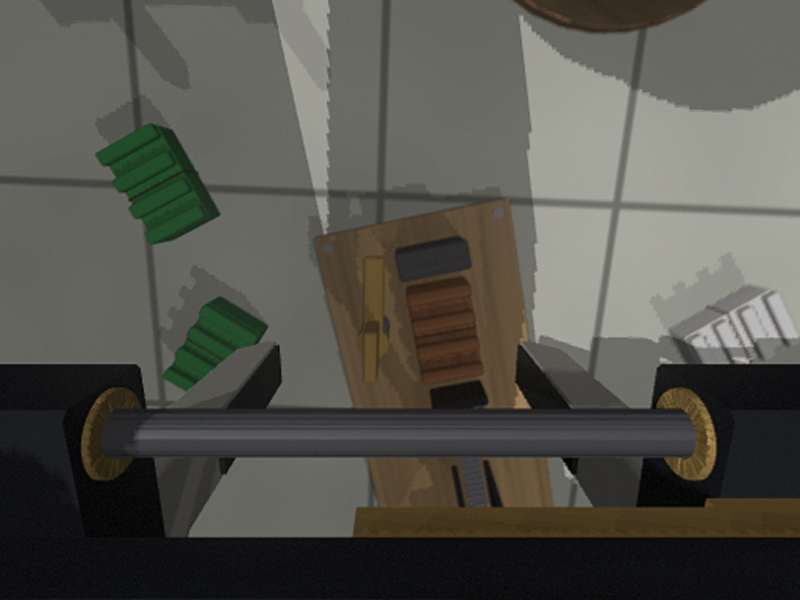

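Wrist view: the brass turnbutton is at (372,320) with its fin at (372,340). Right of it are the brown rest (445,330), end stop (432,258) and pad (458,395). The fin is about 0.21 rad off the bar axis, so I'm approaching it now.

```bash
python3 -m creep '[[[0,-0.2,1.2,-0.6,-0.1,0.1,0],[0,-0.2,1.2,-0.6,-0.1,0.1,0],[0,-0.2,1.2,-0.6,-0.1,0.1,0],[0,-0.2,1.2,-0.6,-0.1,0.1,0],[0,-0.2,1.2,-0.5,-0.1,0.1,0],[0,-0.2,1.2,-0.5,-0.1,0.1,0],[0,-0.2,1.2,-0.5,0,0.1,0],[0,-0.2,1.2,-0.5,0,0.1,0]]]'
cat > plan.py <<'E'
import sys
from h import *
from plant import readout
# target in clamp mm: x y z, xdir deg, n rows
x,y,z,d,n=map(float,sys.argv[1:6])
s=readout.read_state(); R0=Ro.from_rotvec(s["orientation"]).as_matrix()
print("now clamp mm",(inv(s["tool_pos"])*1000).round(1),"xdir",np.degrees(np.arctan2(R0[1,0],R0[0,0])).round(1),"q6",s["q"][5].round(2),"tilt",R0[2].round(3))
T=w(np.array([x,y,z])/1000)[0]; R1=Rdown(np.radians(d)); rv=np.degrees(Ro.from_matrix(R0.T@R1).as_rotvec())
print("total tool shift cm",(R0.T@(T-s["tool_pos"])*100).round(2),"turn",rv.round(2),"per row",(R0.T@(T-s["tool_pos"])*100/n).round(2),(rv/n).round(2))
E
python3 plan.py 89 52.2 72 1.7 6
```

```text
t: 3.35
tool_pos: [0.516, 0.1186, 0.0889]
orientation: [-1.571, -0.016, 0.029]
force: [-0.5, 0.2, -0.4]
opening: 0.0932
now clamp mm [81.1 55.  88.9] xdir 1.7 q6 0.1 tilt [-0.008 -1.    -0.001]
total tool shift cm [0.12 1.69 0.83] turn [ 0.03 -0.04 -0.48] per row [0.02 0.28 0.14] [ 0.01 -0.01 -0.08]
```

```bash
python3 -m creep '[[[0,0,0.4,0.2,0,0,-0.1],[0,0,0.4,0.2,0,0,-0.1],[0,0.1,0.4,0.2,0,0,-0.1],[0,0,0.3,0.1,0,0,-0.1],[0,0,0.2,0.1,0,0,0],[0.6,0,0,0,0,0,0],[0.8,0,0,0,0,0,0],[0.8,0,0,0,0,0,0]]]' 20
python3 plan.py 89 52.2 72 1.7 6
python3 look.py wrist w2
python3 - <<'E'
from h import *
c=dict(np.load("pics/w2.npz")); C=inv(cloud(c))*1000
s=C[(C[...,0]>60)&(C[...,0]<120)&(C[...,1]>35)&(C[...,1]<70)&(C[...,2]>79)&(C[...,2]<95)]
print(len(s),s.mean(0)) ; print(cv2.minAreaRect(s[:,:2].astype(np.float32)))
E
```

```text
t: 4.15
tool_pos: [0.5168, 0.1276, 0.0698]
orientation: [-1.571, -0.022, 0.024]
force: [-0.5, 0.8, -0.8]
opening: 0.0736
now clamp mm [89.7 52.1 69.8] xdir 1.7 q6 0.12 tilt [-0.001 -1.    -0.   ]
total tool shift cm [ 0.01 -0.22 -0.07] turn [ 0.01 -0.02 -0.05] per row [ 0.   -0.04 -0.01] [ 0.   -0.   -0.01]
738 [96.55805812 51.34526373 83.928582  ]
((95.62593078613281, 51.53417205810547), (8.998141288757324, 23.899202346801758), 76.7687759399414)
```

View pics/w2.png

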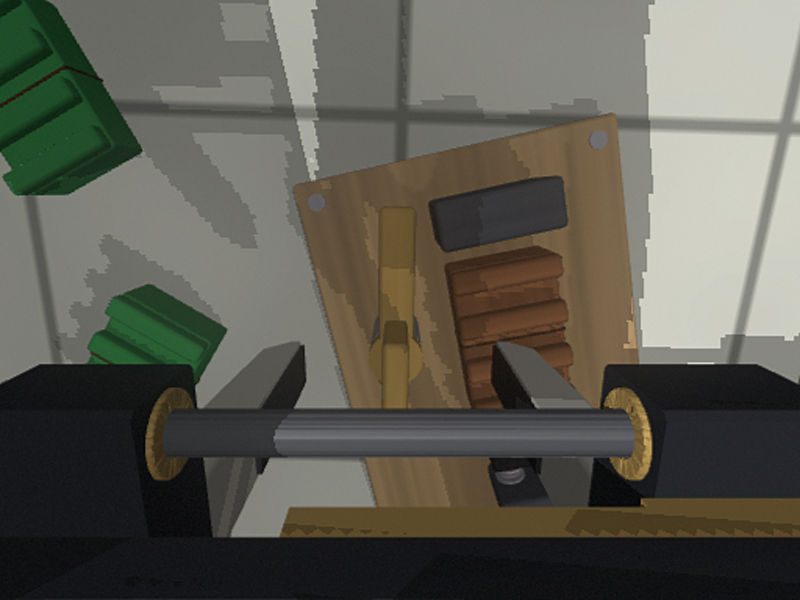

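The fin at (398,370) is centred between the fingertips at (303,365) and (497,365). Closing on it.

```bash
python3 -m creep '[[[1,0,0,0,0,0,0],[1,0,0,0,0,0,0],[1,0,0,0,0,0,0],[1,0,0,0,0,0,0],[1,0,0,0,0,0,0],[1,0,0,0,0,0,0],[1,0,0,0,0,0,0],[1,0,0,0,0,0,0]]]' 20
python3 plan.py 89 52.2 70 -76.1 11
```

```text
t: 5.0
tool_pos: [0.5158, 0.1273, 0.0703]
orientation: [-1.571, -0.02, 0.025]
force: [-6.0, -1.4, 3.6]
opening: 0.0089
now clamp mm [89.7 53.1 70.3] xdir 1.7 q6 0.12 tilt [-0.003 -1.    -0.   ]
total tool shift cm [ 0.11  0.03 -0.04] turn [ 0.14 77.76 -0.14] per row [ 0.01  0.   -0.  ] [ 0.01  7.07 -0.01]
```

```bash
python3 -m creep '[[[1,0,0,0,0,7,0],[1,0,0,0,0,7,0],[1,0,0,0,0,7,0],[1,0,0,0,0,7,0],[1,0,0,0,0,7,0],[1,0,0,0,0,7,0],[1,0,0,0,0,7,0],[1,0,0,0,0,7,0]]]' 20
python3 plan.py 89 52.2 70 -76.1 4
```

```text
t: 5.8
tool_pos: [0.5153, 0.1275, 0.0703]
orientation: [-1.433, 0.77, -0.765]
force: [0.7, 0.9, 0.1]
opening: 0.0088
now clamp mm [89.9 53.6 70.3] xdir -56.4 q6 1.13 tilt [-0.002 -1.    -0.004]
total tool shift cm [0.14 0.03 0.1 ] turn [ 0.22 19.71 -0.07] per row [0.03 0.01 0.02] [ 0.05  4.93 -0.02]
```

```bash
python3 -m creep '[[[1,0,0,0,0,5,0],[1,0,0,0,0,5,0],[1,0,0,0,0,5,0],[1,0,0,0,0,4,0],[1,0,0,0,0,2,0],[1,0,0,0,0,1.5,0],[1,0,0,0,0,1,0],[1,0,0,0,0,0,0]]]' 20
python3 plan.py 89 52.2 70 -76.1 4; python3 -c "
from plant import readout; print(readout.read_state()['wrist_torque'])"
```

```text
t: 6.6
tool_pos: [0.5154, 0.1277, 0.0703]
orientation: [-1.282, 1.096, -1.092]
force: [-0.5, -0.9, 0.6]
opening: 0.0097
now clamp mm [90.1 53.5 70.3] xdir -81.1 q6 1.56 tilt [ 0.    -1.    -0.004]
total tool shift cm [0.1  0.03 0.14] turn [ 0.21 -4.96 -0.01] per row [0.03 0.01 0.03] [ 0.05 -1.24 -0.  ]
[ 0.01329991 -0.04092961  0.41170223]
```

```bash
python3 -m creep '[[[0.6,0,0,0,0,0,0],[0.6,0,0,0,0,0,0],[0.6,0,0,0,0,0,0],[0.6,0,0,0,0,0,0],[0.6,0,-1,0,0,0,0],[0.6,0,-3,0,0,-2,0],[0.6,0,-3,0,0,-4,0],[0.6,0,-4,0,0,-4,0]]]' 20
python3 look.py wrist w3
python3 look.py top t3 180,310,135,235
python3 - <<'E'
from h import *
for n in("w3","t3"):
    c=dict(np.load(f"pics/{n}.npz")); C=inv(cloud(c))*1000
    s=C[(C[...,0]>60)&(C[...,0]<120)&(C[...,1]>30)&(C[...,1]<75)&(C[...,2]>78)&(C[...,2]<88)]
    if len(s)>5: print(n,len(s),s.mean(0),cv2.minAreaRect(s[:,:2].astype(np.float32)))
    s=C[(C[...,0]>70)&(C[...,0]<110)&(C[...,1]>-12)&(C[...,1]<32)&(C[...,2]>49.5)&(C[...,2]<60)]
    if len(s)>5: print(n,"bar",len(s),s.mean(0),cv2.minAreaRect(s[:,:2].astype(np.float32)))
E
python3 plan.py -46.4 0 220 13.87 8
```

```text
t: 7.4
tool_pos: [0.5107, 0.1269, 0.1779]
orientation: [-1.362, 0.971, -0.949]
force: [-0.1, 0.5, -0.3]
opening: 0.037
w3 374 [90.61126493 51.5393757  84.04485872] ((90.58414459228516, 52.427181243896484), (33.82126235961914, 8.974761962890625), 89.98639678955078)
w3 bar 606 [90.64543468 11.9582858  54.26131899] ((90.59165954589844, 12.266637802124023), (39.45112228393555, 13.876046180725098), 89.96987915039062)
now clamp mm [ 90.   52.9 185.5] xdir -70.8 q6 1.38 tilt [-0.001 -1.    -0.003]
total tool shift cm [14.07 -3.48  3.99] turn [  0.11 -84.66  -0.18] per row [ 1.76 -0.43  0.5 ] [ 1.000e-02 -1.058e+01 -2.000e-02]
```

View pics/w3.png

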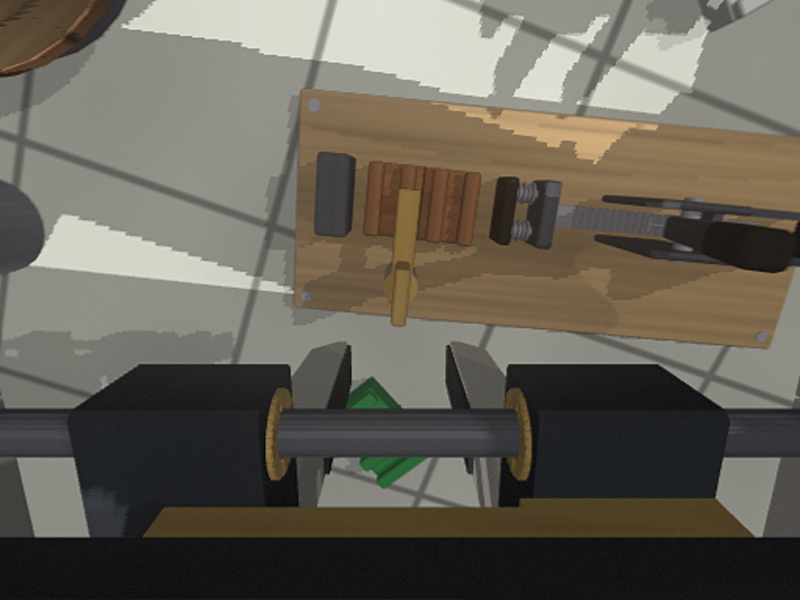

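The turnbutton is now square across the rest: bar at (405,230), and the depth fit gives 90.0°. The pad face is at (497,210) and the jaw plate at (545,215). Next I correct the frame and move over the trigger head (745,240).

```bash
python3 - <<'E'
from h import *
o,a=frame(); p=w([.0024,.0006,0])[0][:2]; np.savez("clamp.npz",o=p,yaw=a)
c=dict(np.load("pics/w3.npz")); C=inv(cloud(c))*1000
for nm,z0,z1 in(("pad/plate tops",42,60),("rest",30,48.5)):
    s=C[(C[...,0]>-30)&(C[...,0]<140)&(abs(C[...,1])<14)&(C[...,2]>z0)&(C[...,2]<z1)]
    h,e=np.histogram(s[:,0],np.arange(-30,142,2)); print(nm,[(int(x),int(n)) for x,n in zip(e,h) if n>0])
s=C[(C[...,0]<-20)&(C[...,0]>-75)&(abs(C[...,1])<20)&(C[...,2]>130)]
if len(s): print("head",s.min(0),s.max(0),s.mean(0))
E
cat > trig.py <<'E'
import sys
from h import *
from plant import readout
def pose(r,phi):
    o,a=frame(); xc=np.array([np.cos(a),np.sin(a),0]); yc=np.array([-np.sin(a),np.cos(a),0]); z=np.array([0,0,1.])
    u=np.sin(phi)*xc+np.cos(phi)*z
    return w([-.070,0,.074])[0]+r/1000*u, np.c_[-yc,-u,np.cross(-yc,-u)]
def where():
    s=readout.read_state(); p=inv(s["tool_pos"])*1000-[-70,0,74]; R=Ro.from_rotvec(s["orientation"]).as_matrix()
    _,P=pose(0,0); L=P.T@R
    print("t",round(s["t"],2),"r",np.hypot(p[0],p[2]).round(1),"y",p[1].round(1),"lean of tcp",np.arctan2(p[0],p[2]).round(3),"tool lean",np.arctan2(-(R[:,1]@[np.cos(frame()[1]),np.sin(frame()[1]),0]),-R[2,1]).round(3),"open",s["opening"].round(4),"F clamp",inv(np.r_[s["force"][:2]+frame()[0],s["force"][2]]).round(1))
if __name__=="__main__":
    where()
    if len(sys.argv)>1:
        r,phi,n=map(float,sys.argv[1:4]); np.set_printoptions(suppress=True)
        s=readout.read_state(); p0,R0=s["tool_pos"],Ro.from_rotvec(s["orientation"]).as_matrix(); p1,R1=pose(r,phi)
        n=int(n); rv=Ro.from_matrix(R0.T@R1).as_rotvec()
        for i in range(n):
            Ri=R0@Ro.from_rotvec(rv*i/n).as_matrix(); print((Ri.T@(p1-p0)/n*100).round(2),np.degrees(rv/n).round(2))
E
python3 trig.py 152 0.3 16
```

```text
pad/plate tops [(-6, 4), (-4, 49), (-2, 63), (0, 62), (2, 57), (4, 93), (20, 6), (22, 57), (24, 57), (26, 61), (28, 73), (44, 22), (46, 56), (48, 55), (50, 64), (52, 59), (54, 18), (64, 26), (66, 52), (68, 60), (70, 61), (72, 59), (74, 14), (80, 16), (82, 48), (84, 58), (86, 64), (88, 64), (90, 65), (92, 63), (94, 32), (104, 27), (106, 58), (108, 58), (110, 63), (112, 51), (114, 9), (124, 46), (126, 64), (128, 64), (130, 60), (132, 66), (134, 60), (136, 63), (138, 61)]
rest [(-30, 15), (-28, 25), (-26, 42), (-24, 12), (-22, 40), (-20, 32), (-18, 29), (-16, 26), (-14, 27), (-12, 30), (-10, 15), (-6, 4), (-4, 49), (-2, 62), (0, 57), (2, 56), (4, 186), (6, 10), (8, 52), (10, 25), (12, 21), (14, 46), (16, 35), (18, 7), (20, 6), (22, 57), (24, 57), (26, 60), (28, 144), (44, 29), (46, 57), (48, 56), (50, 65), (52, 61), (54, 82), (56, 55), (58, 56), (60, 58), (62, 53), (64, 39), (66, 54), (68, 61), (70, 61), (72, 60), (74, 70), (76, 58), (78, 55), (80, 24), (82, 13), (84, 10), (86, 13), (88, 13), (90, 15), (92, 14), (94, 30), (96, 57), (98, 54), (100, 58), (102, 55), (104, 68), (106, 60), (
[... 306 characters left out ...]
ine 13, in <module>
    where()
    ~~~~~^^
  File "trig.py", line 11, in where
    print("t",round(s["t"],2),"r",np.hypot(p[0],p[2]).round(1),"y",p[1].round(1),"lean of tcp",np.arctan2(p[0],p[2]).round(3),"tool lean",np.arctan2(-(R[:,1]@[np.cos(frame()[1]),np.sin(frame()[1]),0]),-R[2,1]).round(3),"open",s["opening"].round(4),"F clamp",inv(np.r_[s["force"][:2]+frame()[0],s["force"][2]]).round(1))
                                                                                                                                                                                                                                  ^^^^^^^^^^^^^^^^^^
AttributeError: 'float' object has no attribute 'round'
```

```bash
sed -i 's/s\["opening"\].round(4)/round(float(s["opening"]),4)/; s/round(s\["t"\],2)/round(float(s["t"]),2)/' trig.py; python3 trig.py 152 0.3 16
```

```text
t 7.5 r 193.1 y 52.3 lean of tcp 0.955 tool lean -0.001 open 0.0377 F clamp [ 0.  -1.   0.2]
[ 0.73 -0.21  0.26] [-0.86 -5.25 -0.8 ]
[ 0.76 -0.21  0.19] [-0.86 -5.25 -0.8 ]
[ 0.77 -0.2   0.12] [-0.86 -5.25 -0.8 ]
[ 0.78 -0.19  0.04] [-0.86 -5.25 -0.8 ]
[ 0.78 -0.18 -0.03] [-0.86 -5.25 -0.8 ]
[ 0.78 -0.16 -0.11] [-0.86 -5.25 -0.8 ]
[ 0.77 -0.15 -0.18] [-0.86 -5.25 -0.8 ]
[ 0.75 -0.14 -0.25] [-0.86 -5.25 -0.8 ]
[ 0.73 -0.12 -0.32] [-0.86 -5.25 -0.8 ]
[ 0.7  -0.11 -0.39] [-0.86 -5.25 -0.8 ]
[ 0.66 -0.09 -0.45] [-0.86 -5.25 -0.8 ]
[ 0.62 -0.07 -0.51] [-0.86 -5.25 -0.8 ]
[ 0.57 -0.06 -0.57] [-0.86 -5.25 -0.8 ]
[ 0.51 -0.04 -0.62] [-0.86 -5.25 -0.8 ]
[ 0.46 -0.03 -0.66] [-0.86 -5.25 -0.8 ]
[ 0.39 -0.01 -0.7 ] [-0.86 -5.25 -0.8 ]
```

```bash
python3 -m creep '[[[0.6,0.7,-0.5,0.3,-0.9,-5.3,-0.8],[0.6,0.8,-0.5,0.2,-0.9,-5.3,-0.8],[0.6,0.8,-0.4,0.1,-0.9,-5.3,-0.8],[0.6,0.8,-0.4,0,-0.9,-5.3,-0.8],[0.6,0.8,-0.4,0,-0.9,-5.3,-0.8],[0.6,0.8,-0.3,-0.1,-0.9,-5.3,-0.8],[0.6,0.8,-0.1,-0.2,-0.9,-5.3,-0.8],[0.6,0.8,-0.1,-0.3,-0.9,-5.3,-0.8]]]'
python3 trig.py 140 0.3 8
```

```text
t: 8.3
tool_pos: [0.5592, 0.0773, 0.2219]
orientation: [-1.707, 0.36, -0.393]
force: [0.4, -0.9, 0.5]
opening: 0.0372
t 8.3 r 177.6 y 22.5 lean of tcp 0.586 tool lean 0.158 open 0.0372 F clamp [-0.9 -0.2  0.5]
[ 0.66  0.27 -0.32] [-0.83 -5.03 -0.76]
[ 0.63  0.28 -0.37] [-0.83 -5.03 -0.76]
[ 0.59  0.3  -0.42] [-0.83 -5.03 -0.76]
[ 0.55  0.31 -0.47] [-0.83 -5.03 -0.76]
[ 0.5   0.33 -0.51] [-0.83 -5.03 -0.76]
[ 0.45  0.34 -0.55] [-0.83 -5.03 -0.76]
[ 0.4   0.35 -0.58] [-0.83 -5.03 -0.76]
[ 0.34  0.37 -0.61] [-0.83 -5.03 -0.76]
```

```bash
python3 -m creep '[[[0.6,0.7,0,-0.3,-0.8,-5,-0.8],[0.6,0.6,0,-0.4,-0.8,-5,-0.8],[0.6,0.6,0,-0.4,-0.8,-5,-0.8],[0.6,0.6,0.1,-0.5,-0.8,-5,-0.8],[0.6,0.5,0.1,-0.5,-0.8,-5,-0.8],[0.6,0.5,0.2,-0.6,-0.8,-5,-0.8],[0.6,0.4,0.2,-0.6,-0.8,-5,-0.8],[0.6,0.3,0.2,-0.6,-0.8,-5,-0.8]]]'
python3 trig.py 120 0.3 3; python3 look.py wrist w4
python3 - <<'E'
from h import *
c=dict(np.load("pics/w4.npz")); C=inv(cloud(c))*1000
s=C[(C[...,0]<-15)&(C[...,0]>-75)&(abs(C[...,1])<20)&(C[...,2]>130)&(C[...,2]<178)]
print("head",len(s),s.min(0),s.max(0),s.mean(0))
E
```

```text
t: 9.1
tool_pos: [0.5974, 0.0289, 0.2275]
orientation: [-1.862, -0.251, 0.178]
force: [-0.4, 0.1, -0.1]
opening: 0.0373
t 9.1 r 159.1 y -3.1 lean of tcp 0.268 tool lean 0.304 open 0.0373 F clamp [ 0.2  0.4 -0.1]
[-0.11  1.3   0.18] [0.07 0.39 0.22]
[-0.11  1.3   0.17] [0.07 0.39 0.22]
[-0.11  1.3   0.17] [0.07 0.39 0.22]
head 580 [-50.333761    -7.79450646 130.01605625] [-32.46187662   8.1026933  171.69809666] [-3.93530260e+01  5.49614616e-02  1.62165860e+02]
```

View pics/w4.png

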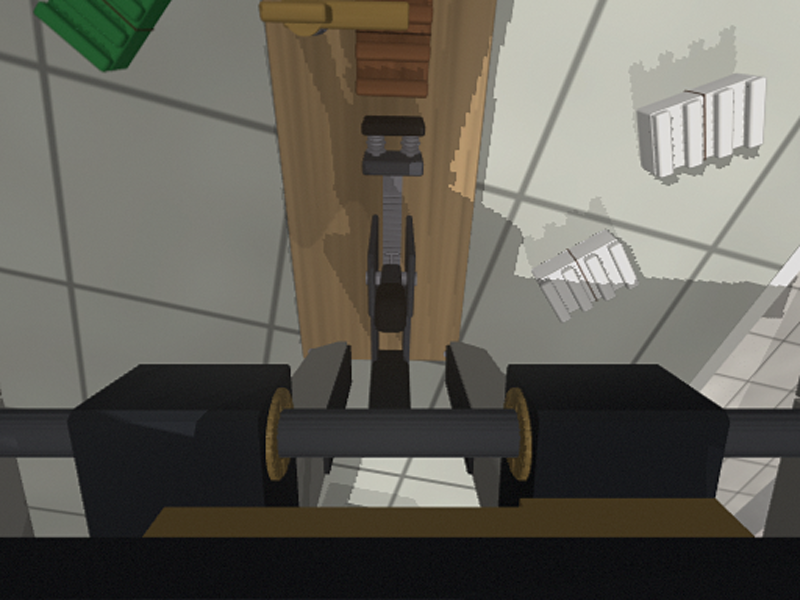

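The view shows the trigger head (390,300) under the fingers and centred in y (depth mean 0.1 mm). The palm grip is behind it (390,380). Descending along the trigger.

```bash
python3 -m creep '[[[0.6,-0.1,1.2,0.2,0.1,0.4,0.2],[0.6,-0.1,1.2,0.2,0.1,0.4,0.2],[0.6,-0.1,1.2,0.1,0,0.4,0.2],[0.6,0,1.2,0,0,0,0],[0.6,0,1.2,0,0,0,0],[0.6,0,1.2,0,0,0,0],[0.6,0,1,0,0,0,0],[0.6,0,0,0,0,0,0]]]'
python3 trig.py 73 0.3 1
```

```text
t: 9.95
tool_pos: [0.5975, 0.0071, 0.1381]
orientation: [-1.86, -0.218, 0.165]
force: [0.3, -0.4, 0.2]
opening: 0.0368
t 9.95 r 67.4 y 2.1 lean of tcp 0.315 tool lean 0.299 open 0.0368 F clamp [-0.4 -0.2  0.2]
[ 0.2  -0.56 -0.1 ] [-0.07 -0.3  -0.26]
```

```bash
python3 -m creep '[[[0.6,0.2,-0.4,-0.1,0,-0.3,-0.3],[1,0,0,0,0,0,0],[1,0,0,0,0,0,0],[1,0,0,0,0,0,0],[1,0,0,0,0,0,0],[1,0,0,0,0,0,0],[1,0,0,0,0,0,0],[1,0,0,0,0,0,0]]]' 30
python3 trig.py 72 -0.28 5
```

```text
t: 10.75
tool_pos: [0.5991, 0.0076, 0.1441]
orientation: [-1.86, -0.226, 0.167]
force: [-0.0, -0.1, -2.0]
opening: 0.0162
t 10.75 r 73.2 y 0.4 lean of tcp 0.291 tool lean 0.299 open 0.0162 F clamp [-0.1  0.1 -2. ]
[ 0.01  0.26 -0.78] [ 6.64 -0.    0.  ]
[ 0.01  0.17 -0.8 ] [ 6.64 -0.    0.  ]
[ 0.01  0.07 -0.82] [ 6.64 -0.    0.  ]
[ 0.01 -0.02 -0.82] [ 6.64 -0.    0.  ]
[ 0.01 -0.12 -0.81] [ 6.64 -0.    0.  ]
```

```bash
python3 -m creep '[[[1,0,0.05,-0.84,6.6,0,0],[1,0,0.05,-0.84,6.6,0,0],[1,0,0.05,-0.84,6.6,0,0],[1,0,0.05,-0.84,6.6,0,0],[1,0,0.05,-0.84,6.6,0,0],[1,0,0,0,0,0,0],[1,0,0,0,0,0,0],[1,0,0,0,0,0,0]]]' 30
python3 trig.py 72 -0.28 1; python3 look.py wrist w5
cat > jaw.py <<'E'
import sys
from h import *
c=dict(np.load(f"pics/{sys.argv[1]}.npz")); C=inv(cloud(c))*1000
s=C[(C[...,0]>-30)&(C[...,0]<140)&(C[...,1]<-3)&(C[...,1]>-14)&(C[...,2]>42)&(C[...,2]<60)]
h,e=np.histogram(s[:,0],np.arange(-30,142,1)); on=h>max(3,.25*np.median(h[h>0]))
d=np.diff(np.r_[0,on.astype(int),0]); print(sys.argv[1],"runs",[(int(e[i]),int(e[j]) if j<len(e) else 141) for i,j in zip(np.where(d==1)[0],np.where(d==-1)[0])])
E
python3 jaw.py w4; python3 jaw.py w5
```

```text
t: 11.55
tool_pos: [0.6084, -0.0301, 0.145]
orientation: [-1.26, -0.157, 0.213]
force: [-2.5, 2.7, 0.2]
opening: 0.0162
t 11.55 r 73.2 y 0.4 lean of tcp -0.245 tool lean -0.304 open 0.0162 F clamp [3.2 1.8 0.2]
[ 0.04  0.11 -0.26] [-1.36  0.32 -0.06]
w4 runs [(-4, 6), (22, 30), (45, 55), (65, 74), (81, 95)]
w5 runs [(4, 14), (30, 38), (44, 54), (64, 73), (81, 94), (104, 114), (124, 130)]
```

```bash
python3 -m creep '[[[1,0,0.05,0.84,-6.6,0,0],[1,0,0.05,0.84,-6.6,0,0],[1,0,0.05,0.84,-6.6,0,0],[1,0,0.05,0.84,-6.6,0,0],[1,0,0.05,0.84,-6.6,0,0],[1,0,0,0,0,0,0],[1,0,0,0,0,0,0],[1,0,0,0,0,0,0]]]' 30
python3 trig.py 72 0.3 1;  python3 look.py wrist w6;python3 jaw.py w6
```

```text
t: 12.4
tool_pos: [0.5982, 0.0107, 0.1432]
orientation: [-1.864, -0.242, 0.171]
force: [2.9, -3.6, -4.0]
opening: 0.0159
t 12.4 r 73.3 y 0.6 lean of tcp 0.337 tool lean 0.306 open 0.0159 F clamp [-4.2 -2.  -4. ]
[ 0.05  0.13 -0.27] [0.32 0.62 0.44]
w6 runs [(4, 15), (30, 39), (45, 54), (64, 75)]
```

```bash
python3 -m creep '[[[1,0,0.05,-0.9,6.6,0,0],[1,0,0.05,-0.9,6.6,0,0],[1,0,0.05,-0.9,6.6,0,0],[1,0,0.05,-0.9,6.6,0,0],[1,0,0.05,-0.9,6.6,0,0],[1,0,0,-0.4,0,0,0],[1,0,0,-0.1,0,0,0],[1,0,0,0,0,0,0]]]' 30
python3 trig.py 72 -0.28 1; python3 look.py wrist w7; python3 jaw.py w7
```

```text
t: 13.25
tool_pos: [0.6084, -0.03, 0.1451]
orientation: [-1.267, -0.174, 0.227]
force: [-3.2, 2.7, -0.1]
opening: 0.016
t 13.25 r 73.3 y 0.4 lean of tcp -0.244 tool lean -0.295 open 0.016 F clamp [ 3.4  2.5 -0.1]
[ 0.03  0.12 -0.27] [-0.86  1.42 -0.18]
w7 runs [(15, 25), (40, 48), (49, 59), (68, 78), (80, 96), (97, 98), (108, 113), (114, 118), (124, 128)]
```

```bash
python3 -m creep '[[[1,0,0.05,0.9,-6.6,0,0],[1,0,0.05,0.9,-6.6,0,0],[1,0,0.05,0.84,-6.6,0,0],[1,0,0.05,0.84,-6.6,0,0],[1,0,0.05,0.84,-6.6,0,0],[1,0,0,0.1,0,0,0],[1,0,0,0,0,0,0],[1,0,0,0,0,0,0]]]' 30
python3 trig.py; python3 -m creep '[[[1,0,0.05,-0.84,6.6,0,0],[1,0,0.05,-0.84,6.6,0,0],[1,0,0.05,-0.84,6.6,0,0],[1,0,0.05,-0.84,6.6,0,0],[1,0,0,-0.2,2,0,0],[1,0,0,0,0,0,0],[1,0,0,0,0,0,0],[1,0,0,0,0,0,0]]]' 30
python3 trig.py; python3 look.py wrist w8; python3 jaw.py w8
```

```text
t: 14.1
tool_pos: [0.598, 0.0116, 0.1428]
orientation: [-1.878, -0.266, 0.176]
force: [3.0, -3.6, -3.2]
opening: 0.0157
t 14.1 r 73.2 y 0.5 lean of tcp 0.352 tool lean 0.321 open 0.0157 F clamp [-4.2 -2.  -3.2]
t: 14.9
tool_pos: [0.6048, -0.016, 0.1474]
orientation: [-1.373, -0.206, 0.232]
force: [-1.5, 2.2, -0.7]
opening: 0.0157
t 14.9 r 73.5 y 0.5 lean of tcp -0.044 tool lean -0.187 open 0.0157 F clamp [ 2.5  1.  -0.7]
w8 runs [(25, 35), (46, 65), (75, 105), (115, 123)]
```

```bash
python3 -m creep '[[[1,0,0.05,-0.3,1,0,0],[1,0,0.05,-0.3,1,0,0],[1,0,0,0,0,0,0],[1,0,0,0,0,0,0],[1,0,0,0,0,0,0],[1,0,0,0,0,0,0],[1,0,0,0,0,0,0],[1,0,0,0,0,0,0]]]' 30
python3 trig.py; python3 look.py wrist w9; python3 jaw.py w9
cat > gap.py <<'E'
import sys
from h import *
for n in sys.argv[1:]:
    c=dict(np.load(f"pics/{n}.npz")); C=inv(cloud(c))*1000
    s=C[(C[...,0]>-20)&(C[...,0]<66)&(abs(C[...,1])<14)&(C[...,2]>43)&(C[...,2]<58)]
    e=np.arange(-20,66,.5); h=np.histogram(s[:,0],e)[0]; print(n,"top hist .5mm",[(float(x),int(k)) for x,k in zip(e,h) if k][:80:1])
E
python3 gap.py w4 w9 | cut -c1-1500
```

```text
t: 15.75
tool_pos: [0.6053, -0.0181, 0.1473]
orientation: [-1.338, -0.204, 0.241]
force: [-1.8, 2.0, 0.0]
opening: 0.016
t 15.75 r 73.5 y 0.5 lean of tcp -0.073 tool lean -0.221 open 0.016 F clamp [2.4 1.2 0. ]
w9 runs [(26, 36), (46, 65), (75, 104), (114, 126)]
w4 top hist .5mm [(-4.5, 1), (-4.0, 9), (-3.5, 16), (-3.0, 5), (-2.5, 21), (-2.0, 7), (-1.5, 15), (-1.0, 10), (-0.5, 16), (0.0, 9), (0.5, 19), (1.0, 8), (1.5, 18), (2.0, 8), (2.5, 10), (3.0, 18), (3.5, 15), (4.0, 12), (4.5, 17), (5.0, 28), (5.5, 3), (21.0, 6), (21.5, 10), (22.0, 10), (22.5, 15), (23.0, 13), (23.5, 16), (24.0, 12), (24.5, 14), (25.0, 16), (25.5, 14), (26.0, 13), (26.5, 18), (27.0, 9), (27.5, 26), (28.0, 8), (28.5, 21), (29.0, 17), (29.5, 3), (45.0, 4), (45.5, 3), (46.0, 10), (46.5, 12), (47.0, 12), (47.5, 12), (48.0, 11), (48.5, 20), (49.0, 6), (49.5, 13), (50.0, 12), (50.5, 11), (51.0, 12), (51.5, 6), (52.0, 15), (52.5, 12), (53.0, 13), (53.5, 6), (54.0, 5), (65.0, 8)]
w9 top hist .5mm [(25.5, 5), (26.0, 35), (26.5, 19), (27.0, 23), (27.5, 21), (28.0, 16), (28.5, 18), (29.0, 17), (29.5, 14), (30.0, 16), (30.5, 19), (31.0, 13), (31.5, 20), (32.0, 15), (32.5, 16), (33.0, 17), (33.5, 16), (34.0, 18), (34.5, 10), (35.0, 18), (35.5, 6), (36.0, 1), (46.5, 8), (47.0, 34), (47.5, 23), (48.0, 20), (48.5, 15), (49.0, 16), (49.5, 18), (50.0, 16), (50.5, 16), (51.0, 17), (51.5, 19), (52.0, 15), (52.5, 18), (53.0, 13), (53.5, 15), (54.0, 7), (54.5, 4), (55.0, 2), (55.5, 14), (56.0, 10), (56.5, 15), (57.0, 18), (57.5, 9), (58.0, 13), (58.5, 10), (59.0, 17), (59.5, 9), (60.0, 15), (60.5, 11), (61.0, 11), (61.5, 15), (62.0, 12), (62.5, 16), (63.0, 11), (63.5, 10), (64.0, 6)]
```

View pics/w9.png

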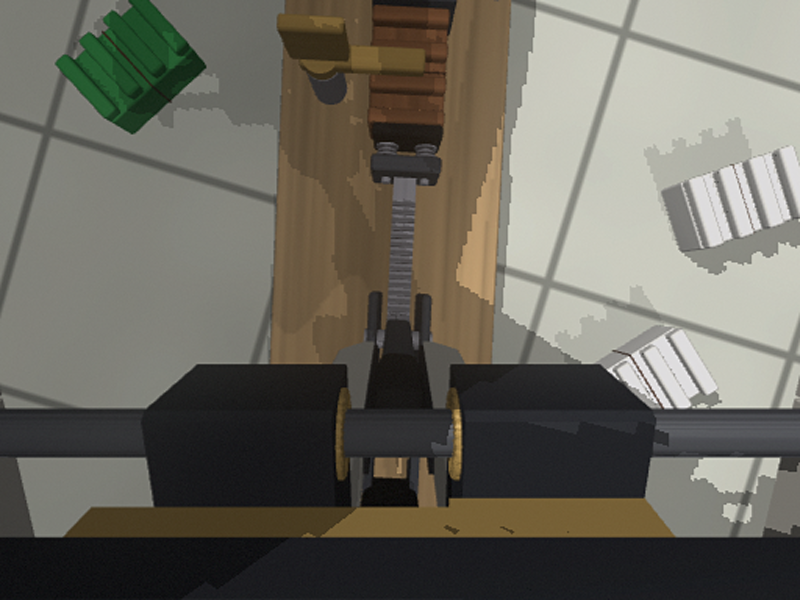

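The pad is on the rest (405,115) with its springs half visible, and the turnbutton is still across. The plate-to-pad gap has gone from 15.9 to 10.9 mm, so the pad is in about 5 mm. About 3 mm more is needed.

```bash
python3 -m creep '[[[1,0,0,-0.5,1,0,0],[1,0,0,-0.5,1,0,0],[1,0,0,-0.4,1,0,0],[1,0,0,0,0,0,0],[1,0,0,0,0,0,0],[1,0,0,0,0,0,0],[1,0,0,0,0,0,0],[1,0,0,0,0,0,0]]]' 30
python3 trig.py; python3 look.py wrist w10; python3 jaw.py w10
cat > gap.py <<'E'
import sys
from h import *
for n in sys.argv[1:]:
    c=dict(np.load(f"pics/{n}.npz")); C=inv(cloud(c))*1000
    s=C[(C[...,0]>-20)&(C[...,0]<55)&(abs(C[...,1])<14)&(C[...,2]>43)&(C[...,2]<58)]
    x=np.sort(s[:,0]); i=np.argmax(np.diff(x)); print(n,"plate front",x[i].round(2),"pad back",x[i+1].round(2),"gap",(x[i+1]-x[i]).round(2))
E
python3 gap.py w3 w4 w5 w6 w8 w9 w10
```

```text
t: 16.6
tool_pos: [0.6066, -0.0231, 0.1468]
orientation: [-1.268, -0.196, 0.252]
force: [-3.0, 2.9, -0.0]
opening: 0.0158
t 16.6 r 73.5 y 0.5 lean of tcp -0.144 tool lean -0.292 open 0.0158 F clamp [ 3.6  2.2 -0. ]
w10 runs [(28, 38), (46, 65), (74, 94), (95, 105), (114, 136)]
w3 plate front 29.7 pad back 45.42 gap 15.73
w4 plate front 5.59 pad back 21.37 gap 15.78
w5 plate front 14.29 pad back 30.09 gap 15.8
w6 plate front 14.91 pad back 30.48 gap 15.57
w8 plate front 35.2 pad back 46.71 gap 11.51
w9 plate front 36.12 pad back 46.66 gap 10.54
w10 plate front 38.23 pad back 46.3 gap 8.07
```

```bash
python3 look.py wrist w11; python3 gap.py w11; python3 trig.py; python3 - <<'E'
from h import *
c=dict(np.load("pics/w11.npz")); C=inv(cloud(c))*1000
s=C[(C[...,0]>70)&(C[...,0]<110)&(C[...,1]>-9)&(C[...,1]<30)&(C[...,2]>51)&(C[...,2]<60)]
print("bar",len(s),cv2.minAreaRect(s[:,:2].astype(np.float32)))
E
```

```text
w11 plate front 38.22 pad back 46.61 gap 8.39
t 16.7 r 73.5 y 0.5 lean of tcp -0.143 tool lean -0.292 open 0.016 F clamp [ 2.6  3.1 -0.2]
bar 641 ((87.65532684326172, 11.000105857849121), (14.935908317565918, 37.66535186767578), 0.9652108550071716)
```

View pics/w11.png

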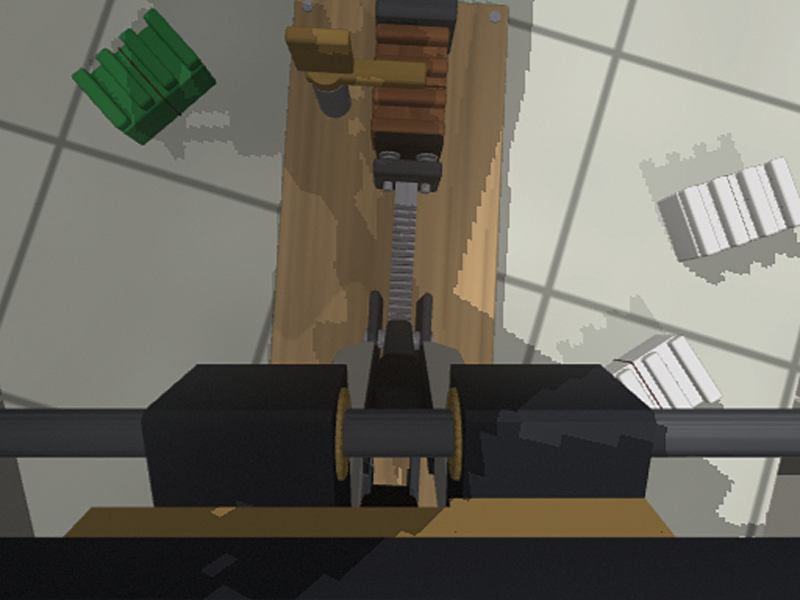

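The rest (410,80) is up against the stop (415,12) and the turnbutton (350,68) is square across it. The springs are about half compressed at (408,158), and the fingers are on the trigger with nothing drifting. Handing in.

```bash
python3 -c "
from plant import robot; print(robot.close_job())"
```

```text
the job is handed in; nothing more can be done
None
```

The job is done and handed in at about 17 s of the 72 s allowed. I pinched the turnbutton fin and turned it clockwise to its stop. Then I pinched the trigger head and pumped three strokes, finishing the last one in small steps, and I am still holding the trigger squeezed.

What the last checks showed:
- **Turnbutton:** it lay square across the rest at 90.0° after turning, and within about 1° at the end.
- **Rest:** it is against the end stop. The last views show no visible gap.
- **Pad:** it is pressed in about 7.5 mm. The gap behind the pad went from 15.75 mm to 8.07 mm in one reading and 8.39 mm in the next; half way is 8 mm.
- **Trigger:** it is at about 0.49 of 0.6 rad, with the fingers gripping it, and it did not move between the last two readings.

**Disagreements:**
- The first board fit was about 2.4 mm off along the bar compared with the wrist camera, so I corrected the frame.
- The trigger's end positions still suggest about 3 mm of leftover offset.
- During the last stroke the finger pads pivoted about 0.15 rad on the trigger head, but the grip held.
- I did not check the other things on the sill with a separate final picture. The arm stayed clear of them, and the highest force in the readings I took was about 7 N, when the fingers closed on the fin.

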